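# Make up two spare-part kits for the packing machine

## Robot

A 6-joint arm with a two-finger parallel gripper is mounted at the origin on the work surface. World frame = base frame: x ahead of the robot, y to its left, z up, the work surface at z = 0. Lengths are in m, angles in rad, forces in N, time in s.
With the tool pointing down it reaches from about 0.35 to 0.85 m from the base axis. Payload 8.1 kg.
Tool frame: the origin (TCP) lies on the centre line of the jaws, within the pads' length; the fingertips stand 14 mm ahead of it and the grasp point (between the pads) lies 5 mm behind it; y points along the fingers, x is the direction in which the jaws open and shut, and the axes are right-handed (so a half turn about y gives the same grasp; the last joint's range is limited). The gripper opens to 93 mm and grips with 3 to 60 N. Pads are 15 mm wide; open, the fingers measure 128 mm over their backs; the gripper's body (75 mm by 188 mm) begins 65 mm behind the grasp point.
Start: joints at [1.068, 0.13, 1.488, -0, 1.523, -0.085], TCP at [0.243, 0.548, 0.233] pointing down, gripper open.
Joint ranges: [-2.96, 2.96], [-0.89, 2.26], [0.02, 2.5], [-1.34, 4.48], [0, 2.73], [-2.66, 2.66]. Speed limits (rad/s): [2.39, 2.39, 2.79, 3.14, 3.14, 3.14].

## Interface

Orientations are given as a unit quaternion [x, y, z, w].
In Python, from bench import env gives the robot as it stands.
- The arm moves only by the tool play_rows, never from a script. Its argument "moves" is a list that holds one entry, the list of rows, each a list of 5 numbers: the finger opening in mm, from 0 to 93, then the shift along the world's x, y, z in units of 30 mm (1.0 is 30 mm), then the turn about the world's z in units of 6 degrees (1.0 is 6 degrees). In form: [[[grip, x, y, z, spin], ...]]. A call has 1 to 20 rows; each row is the pose to reach, as a shift and turn from the pose commanded when the call began; what a row does not reach only later rows make up. A row lasts 1/12 s, in which the tool goes at most 41.7 mm and 7.16 degrees, less where a joint would pass 70% of its speed; a pose out of reach is approached as far as the arm can. A call with a gripper value outside its range is refused whole. The fingers move at their own pace and stop on an object; the grip force is fixed at half the most. Time passes only in rows, so rows that repeat a pose let the fingers close. It gives the time, the measured TCP pose, the force and the opening at its end, in the units of the state.
- env.get_obs(): the state, without advancing time (a new reading comes with each control period).
- env.read_camera(name): name is "side" or "top"; returns the picture (480x640x3 uint8, red, green, blue); there is no depth.
- env.camera_model(name): a dict with "fov_y" (degrees; the focal length in pixels is half the picture's height over the tangent of half this angle, whatever the lens; pixels are square), "cx", "cy" (the principal point, pixels), "T" (4x4, takes a point from camera to world coordinates). Camera axes: x right, y down, z forward; pixel columns grow to the right and rows downward; lengths in m; the calibration is good to about 2 mm. A picture is of the moment at which its call begins. camera_model takes no time and is no camera call.
- env.sign_off(): hands the job in, once; it reports no verdict.
The state is a dict: "t": time; "qpos": joint angles; "qvel": joint speeds; "joint_efforts": joint torques, N m; "tcp_pos": TCP position; "tcp_rot": TCP orientation; "wrist_force": force on the tool from outside, world axes, zero at the start; "wrist_torque": the same for the moment, N m; "width": finger opening in m.
Only numpy, scipy, OpenCV 4.12 (cv2) and the standard library are available. Lean on these libraries where they do the work, as an engineer would, in place of code of your own. Each camera call takes 0.05 s, during which the arm holds its last target.

## Task

Make up two kits from the parts standing on the green mat. The carton kit, on the bench scale, gets the steel gear in its middle compartment and the white and the black roller in the two end compartments, one in each; the carton is light and overhangs the scale at both ends, so put the heavy gear in first and do not let the carton tip or slide. The blue tray gets the brass bush and the red knob, one in each compartment; stand every part upright, let go of all, and leave the black knob and the oil bottle in their places.

Things in the scene. Friction and masses are not known exactly. Their poses are not given: they have to be found in the camera images.
- white_roller: White plastic guide roller: upright cylinder 44 mm in diameter, 60 mm high, with a steel shaft stub 14 mm in diameter standing 12 mm above its bright metal end plate (72 mm in all); about 220 g. Stands upright on the bench at the start. Origin: centre of its underside, z up.
- black_roller: Black rubber drive roller, same shape as the white one: cylinder 44 mm in diameter, 60 mm high, bright metal end plate and steel shaft stub 14 mm in diameter and 12 mm high on top; about 240 g. Stands upright on the bench at the start. Origin: centre of its underside, z up.
- gear: Heavy steel gear with a boss: toothed disc 64 mm across and 16 mm high at the bottom, round boss 40 mm in diameter from there up to 56 mm height, dark bore on top; about 620 g. Stands upright on the bench at the start. Origin: centre of its underside, z up.
- brass_bush: Brass flanged bush: flange 58 mm in diameter and 8 mm high at the bottom, body 40 mm in diameter up to 56 mm height, dark bore on top; about 300 g. Stands upright on the bench at the start. Origin: centre of its underside, z up.
- red_knob: Red clamping knob: steel foot 36 mm in diameter and 10 mm high, steel neck 24 mm in diameter up to 28 mm, red fluted round head 44 to 48 mm in diameter from 28 to 56 mm height; about 120 g. Stands upright on the bench at the start. Origin: centre of its underside, z up.
- black_knob: Black clamping knob, same shape as the red one (56 mm high, head 44 to 48 mm in diameter); not wanted, stays where it stands. Stands upright on the bench at the start. Origin: centre of its underside, z up.
- oil_bottle: Small amber oil bottle with a yellow cap, 42 mm in diameter, 75 mm high; not wanted, stays where it stands. Stands upright on the bench at the start. Origin: centre of its underside, z up.
- carton: Loose open cardboard carton (80 g), 262 (x) by 104 (y) by 26 mm high; walls, floor and dividers 4 mm thick, dividers as high as walls. White dividers make three compartments along its x, each 82 x 96 mm, centred at x = -86, 0, +86 mm. Rests on the scale platform (40 mm up), overhanging 81 mm at each end: a roller in an end before the gear is in tips it. Origin: centre of its underside, z up.
- scale: Grey bench scale, fixed; steel platform 100 mm (x) by 104 mm (y), 40 mm above the bench, under the middle of the carton and mostly hidden by it; a lower strip with a display, 28 mm high, reaches 97 mm from the centre on its -y side. Origin: on the bench under the platform's centre; x along the carton's length.
- blue_tray: Shallow open blue plastic tray, loose (450 g), 180 mm long (its x) by 110 mm wide (its y) by 20 mm high, walls and floor 4 mm thick; one divider, 4 mm thick and as high as the walls, makes two compartments about 84 by 102 mm, centred at x = -44 and +44 mm. Stands on the bench. Origin: centre of its underside, z up.
Not all that is in view belongs to the job. Leave any pink, purple or turquoise look-alike of the gear alone.

How it is judged:
At the end, for the whole second after the job is handed in: Gear in the carton's middle compartment, a roller in each end one, bush and red knob in the tray, one per compartment; all on the floor (8 mm), upright (0.12 rad), at rest; carton and tray level (0.06 rad); carton centred on the scale (20 mm, 0.17 rad) (x of gear in the frame of carton between -0.02 and 0.02 m and y of gear in the frame of carton between -0.03 and 0.03 m and z of gear in the frame of carton between -0.003 and 0.012 m and (((x of white_roller in the frame of carton between 0.055 and 0.115 m and y of white_roller in the frame of carton between -0.035 and 0.035 m and z of white_roller in the frame of carton between -0.003 and 0.012 m) and (x of black_roller in the frame of carton between -0.115 and -0.055 m and y of black_roller in the frame of carton between -0.035 and 0.035 m and z of black_roller in the frame of carton between -0.003 and 0.012 m)) or ((x of black_roller in the frame of carton between 0.055 and 0.115 m and y of black_roller in the frame of carton between -0.035 and 0.035 m and z of black_roller in the frame of carton between -0.003 and 0.012 m) and (x of white_roller in the frame of carton between -0.115 and -0.055 m and y of white_roller in the frame of carton between -0.035 and 0.035 m and z of white_roller in the frame of carton between -0.003 and 0.012 m))) and (((x of brass_bush in the frame of blue_tray between 0.012 and 0.08 m and y of brass_bush in the frame of blue_tray between -0.045 and 0.045 m and z of brass_bush in the frame of blue_tray between -0.003 and 0.012 m) and (x of red_knob in the frame of blue_tray between -0.08 and -0.012 m and y of red_knob in the frame of blue_tray between -0.045 and 0.045 m and z of red_knob in the frame of blue_tray between -0.003 and 0.012 m)) or ((x of red_knob in the frame of blue_tray between 0.012 and 0.08 m and y of red_knob in the frame of blue_tray between -0.045 and 0.045 m and z of red_knob in the frame of blue_tray between -0.003 and 0.012 m) and (x of brass_bush in the frame of blue_tray between -0.08 and -0.012 m and y of brass_bush in the frame of blue_tray between -0.045 and 0.045 m and z of brass_bush in the frame of blue_tray between -0.003 and 0.012 m))) and angle between each of carton, blue_tray's own z axis and vertical below 0.06 rad and horizontal distance between carton and scale below 0.02 m and angle between the x axis of carton and the x axis of scale, either way round below 0.17 rad and angle between each of white_roller, black_roller, gear, brass_bush, red_knob's own z axis and vertical below 0.12 rad and linear speed of each of white_roller, black_roller, gear, brass_bush, red_knob, carton below 0.02 m/s); the robot touches nothing.
It fails at once if a roller is set in the carton before the gear stands in its middle compartment (((x of white_roller in the frame of carton between -0.13 and 0.13 m and y of white_roller in the frame of carton between -0.05 and 0.05 m and z of white_roller in the frame of carton between -0.003 and 0.012 m) or (x of black_roller in the frame of carton between -0.13 and 0.13 m and y of black_roller in the frame of carton between -0.05 and 0.05 m and z of black_roller in the frame of carton between -0.003 and 0.012 m)) and not (x of gear in the frame of carton between -0.03 and 0.03 m and y of gear in the frame of carton between -0.04 and 0.04 m and z of gear in the frame of carton between -0.01 and 0.02 m)).
It fails at once if the carton tips by more than 0.2 rad (angle between carton's own z axis and vertical above 0.2 rad).
It fails at once if the carton slides more than 30 mm on the scale (horizontal distance between carton and scale above 0.03 m).
It fails at once if the black knob is moved more than 30 mm or knocked over (distance of black_knob from where it was at the start of the episode above 0.03 m or angle between black_knob's own z axis and vertical above 0.6 rad).
It fails at once if the oil bottle is moved more than 30 mm or knocked over (distance of oil_bottle from where it was at the start of the episode above 0.03 m or angle between oil_bottle's own z axis and vertical above 0.6 rad).
It also fails if it takes over 128 s, if anything falls off the work surface, if the arm or the gripper's body presses on something with over 40 N, if the wrist force passes 120 N, or if a joint passes its speed limit or range.

## Working session

There is one attempt and no reset: what is moved stays moved. The work goes in short steps, Python scripts to look and compute and a tool call to move; the robot and the scene stay as the last step left them, time stands still between calls to the robot, and variables do not carry over. Pictures are saved under pics/ and viewed, and the job is handed in when it is done.

Besides the shell and the picture viewer there is one more tool, called after "Call:" in YAML: its name, and indented under it one key for each argument. play_rows: Moves the arm, as the interface text tells. Its arguments: {"type":"object","properties":{"moves":{"type":"array"}},"required":["moves"]}

```bash
mkdir -p pics; ls; python3 - <<'E'
from bench import env
import cv2, numpy as np
for n in ("top","side"):
    im=env.read_camera(n); cv2.imwrite(f"pics/{n}0.png",im[:,:,::-1])
    m=env.camera_model(n); print(n,m)
o=env.get_obs(); print(o)
E
```

```text
pics
top {'fov_y': 43.604010701489024, 'cx': 314.1886577447358, 'cy': 237.04992415402828, 'T': array([[-0.00520475, -0.99468542,  0.10282913,  0.47871984],
       [-0.999346  ,  0.00149411, -0.0361296 ,  0.01910668],
       [ 0.03578395, -0.10294992, -0.99404267,  1.09000554],
       [ 0.        ,  0.        ,  0.        ,  1.        ]])}
side {'fov_y': 55.84661488533199, 'cx': 322.4175676635461, 'cy': 235.41775915258881, 'T': array([[-0.99827002, -0.04920716,  0.03218108,  0.55432554],
       [-0.0569601 ,  0.67367283, -0.73683137,  0.57053915],
       [ 0.01457786, -0.7373897 , -0.67531023,  0.57458318],
       [ 0.        ,  0.        ,  0.        ,  1.        ]])}
{'t': 0.1, 'qpos': array([ 1.06760680e+00,  1.31082657e-01,  1.48914671e+00, -2.87072946e-05,
        1.52301947e+00, -8.54192246e-02]), 'qvel': array([ 0.00147077, -0.0022657 , -0.00332675, -0.00078198,  0.00180182,
        0.00010155]), 'joint_efforts': array([-3.44975097e-04, -5.61342180e+01, -4.93094552e+01,  7.68833980e-02,
        2.91797658e-02, -4.37067104e-05]), 'tcp_pos': array([0.24319751, 0.54796839, 0.23170712]), 'tcp_rot': array([ 0.59310067,  0.38493536, -0.3859585 , -0.59253051]), 'wrist_force': array([ 0.41363664, -0.8448686 ,  0.5176912 ]), 'wrist_torque': array([ 0.02240117,  0.08905099, -0.00487845]), 'width': 0.0928039441194488}
```

View pics/top0.png

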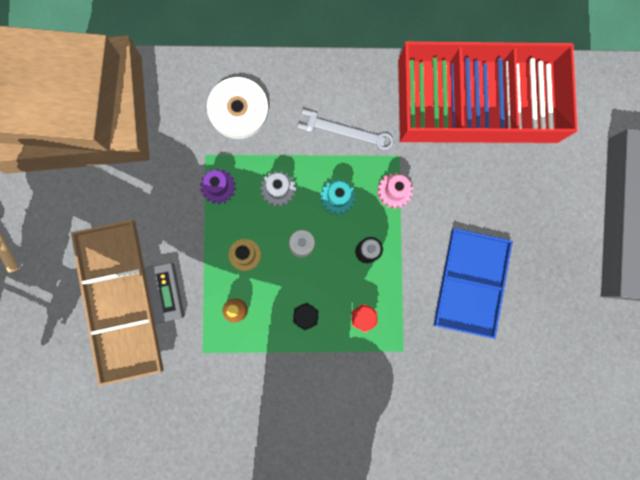

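View pics/side0.png

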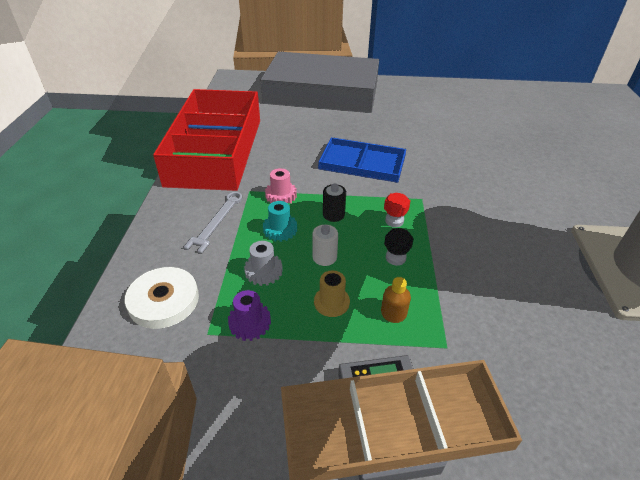

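```bash
cat > h.py <<'E'
import numpy as np, cv2
from bench import env
def cam(n):
    m=env.camera_model(n); f=240/np.tan(np.radians(m["fov_y"]/2)); return m,f
def ray(n,u,v,z):
    m,f=cam(n); T=m["T"]; d=T[:3,:3]@np.array([(u-m["cx"])/f,(v-m["cy"])/f,1.0]); o=T[:3,3]
    return (o+d*(z-o[2])/d[2])
def proj(n,p):
    m,f=cam(n); T=m["T"]; c=T[:3,:3].T@(np.asarray(p,float)-T[:3,3]); return np.array([m["cx"]+f*c[0]/c[2],m["cy"]+f*c[1]/c[2]])
def shot(n,name):
    im=env.read_camera(n)[:,:,::-1].copy(); cv2.imwrite(f"pics/{name}.png",im); return im
E
python3 - <<'E'
from h import *
from scipy.spatial.transform import Rotation as R
print(R.from_quat(env.get_obs()["tcp_rot"]).as_matrix().round(3))
im=cv2.imread("pics/top0.png")
cv2.imwrite("pics/top0_mat.png",cv2.resize(im[140:360,195:415],None,fx=2.7,fy=2.7,interpolation=cv2.INTER_CUBIC))
cv2.imwrite("pics/top0_car.png",cv2.resize(im[200:400,60:200],None,fx=3,fy=3,interpolation=cv2.INTER_CUBIC))
im=cv2.imread("pics/side0.png")
cv2.imwrite("pics/side0_mat.png",cv2.resize(im[160:350,210:450],None,fx=3,fy=3,interpolation=cv2.INTER_CUBIC))
E
```

```text
[[ 0.406 -0.001 -0.914]
 [ 0.914 -0.001  0.406]
 [-0.002 -1.     0.   ]]
```

View pics/top0_mat.png

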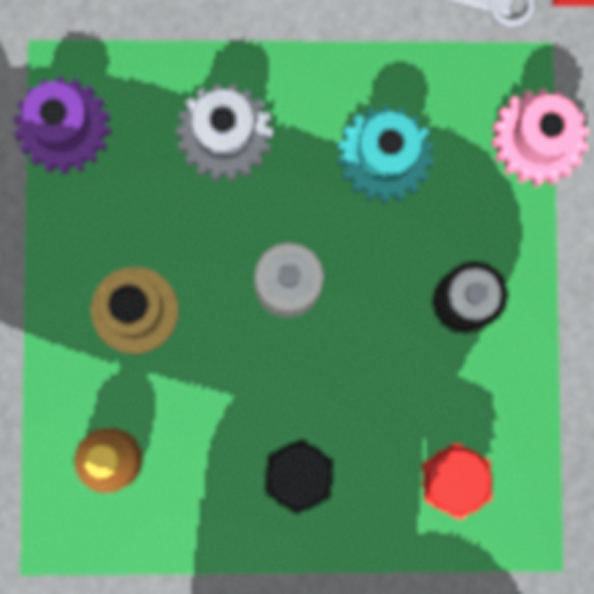

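View pics/top0_car.png

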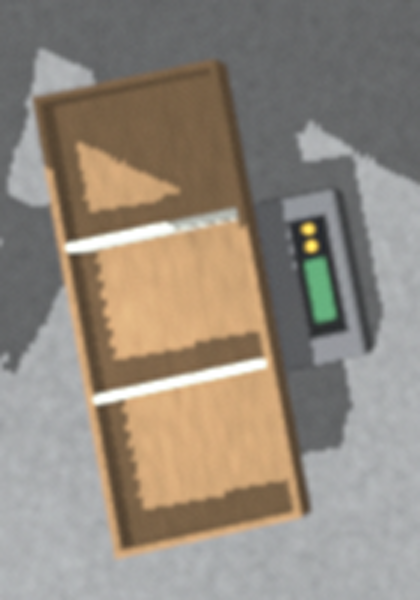

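View pics/side0_mat.png

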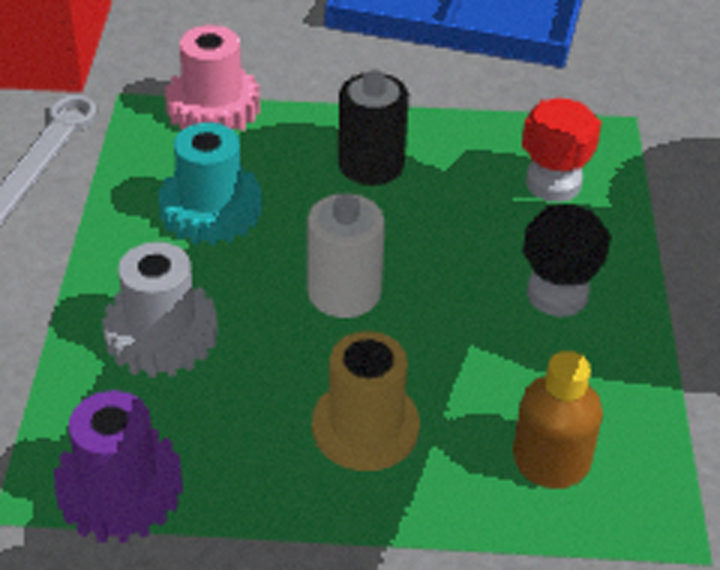

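```bash
python3 - <<'E'
from h import *
top=cv2.imread("pics/top0.png"); side=cv2.imread("pics/side0.png")
def blob(im,mask,u,v,r=14):
    m=mask.copy(); k=np.zeros_like(m); cv2.circle(k,(int(u),int(v)),r,255,-1); m&=k
    n,l,s,c=cv2.connectedComponentsWithStats(m)
    i=1+np.argmax(s[1:,4]); return c[i],s[i,4]
gt=top.max(2); gs=side.max(2)
dt=((gt<70)*255).astype(np.uint8); ds=((gs<70)*255).astype(np.uint8)
for nm,u,v,su,sv in (("gear",277,184,261,248),("bush",242.4,252.6,333,279)):
    c,a=blob(top,dt,u,v,9); c2,a2=blob(side,ds,su,sv,9)
    print(nm,c,a,ray("top",*c,.056),c2,a2,ray("side",*c2,.056))
def at(u,v): return u/2.7+195-.3,v/2.7+140-.3
for nm,u,v,z in (("white",289,275,.072),("black",476,293,.072),("redknob",458,482,.056),("blackknob",299,476,.056),("bottle",100,461,.075)):
    print(nm,at(u,v),ray("top",*at(u,v),z))
for nm,u,v,z in (("white",346,203,.072),("black",375,77,.072)):
    print(nm,ray("side",u/3+209.7,v/3+159.7,z))
hsv=cv2.cvtColor(top,cv2.COLOR_BGR2HSV)
red=(((hsv[:,:,0]<5)|(hsv[:,:,0]>174))&(hsv[:,:,1]>140)).astype(np.uint8)*255
print("red",blob(top,red,365,318,18), ray("top",*blob(top,red,365,318,18)[0],.05))
hsv2=cv2.cvtColor(side,cv2.COLOR_BGR2HSV)
P=[ray("top",u/3+59.7,v/3+199.7,.066) for u,v in ((36,98),(222,62),(307,513),(118,555))]
P=np.array(P)[:,:2]; print("carton",P, P.mean(0),[np.linalg.norm(P[i]-P[(i+1)%4]) for i in range(4)])
d=(P[0]+P[1]-P[2]-P[3]); print("ang",np.degrees(np.arctan2(d[1],d[0])))
blue=((hsv[:,:,0]>100)&(hsv[:,:,0]<125)&(hsv[:,:,1]>150)).astype(np.uint8)*255
blue[:200]=0; cs,_=cv2.findContours(blue,0,2); c=max(cs,key=cv2.contourArea); print(cv2.minAreaRect(c), cv2.boxPoints(cv2.minAreaRect(c)))
cv2.imwrite("pics/tray.png",cv2.resize(top[215:345,425:525],None,fx=4,fy=4,interpolation=cv2.INTER_CUBIC))
E
```

```text
gear [277.         183.86046512] 43 [0.67913713 0.04600642 0.056     ] [260.86885246 248.03278689] 61 [0.67805241 0.04267526 0.056     ]
bush [242.         252.08391608] 143 [0.55984618 0.10603471 0.056     ] [332.29310345 279.14367816] 174 [0.55825847 0.10280785 0.056     ]
white (301.737037037037, 241.55185185185184) [0.57634615 0.00338129 0.072     ]
black (370.9962962962963, 248.2185185185185) [ 0.56468811 -0.11496519  0.072     ]
redknob (364.3296296296296, 318.21851851851847) [ 0.44561873 -0.10378671  0.056     ]
blackknob (305.44074074074075, 315.9962962962963) [ 0.45002427 -0.00280428  0.056     ]
bottle (231.73703703703703, 310.44074074074075) [0.46053073 0.1208395  0.075     ]
white [0.57503983 0.00190133 0.072     ]
black [ 0.56325514 -0.11788211  0.072     ]
red (array([364.08731809, 317.62577963]), np.int32(481)) [ 0.44644295 -0.10409437  0.05      ]
carton [[0.59324007 0.3928111 ]
 [0.61368073 0.28938509]
 [0.36152991 0.23631019]
 [0.33974587 0.33914906]] [0.47704914 0.31441386] [np.float64(0.10542655612826421), np.float64(0.25767611077110086), np.float64(0.10512077698575652), np.float64(0.2591118029449173)]
ang 11.919616600654685
((473.3488464355469, 282.7757568359375), (62.14352035522461, 99.69732666015625), 11.023455619812012) [[433.3188  325.7634 ]
 [452.38202 227.9056 ]
 [513.3789  239.78812]
 [494.31567 337.64594]]
```

View pics/tray.png

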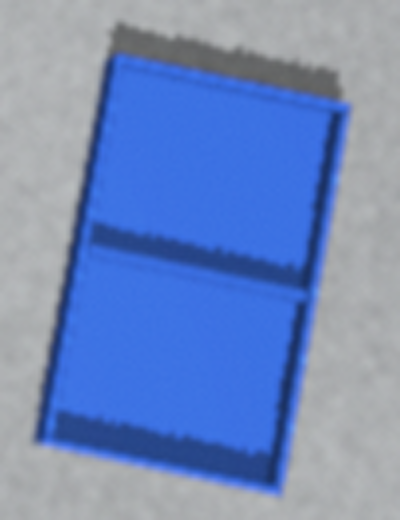

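Call:
play_rows:
  moves:
    - [[75, 1, -1.1, 0, 1], [75, 2, -2.3, 0, 2], [75, 3, -3.4, 0, 3], [75, 4, -4.6, 0, 4], [75, 5, -5.8, 0, 5], [75, 6, -6.9, 0, 6], [75, 7, -8.1, 0, 6], [75, 8, -9.2, 0, 6], [75, 9, -10.4, 0, 6], [75, 10, -11.6, 0, 6], [75, 11, -12.7, 0, 6], [75, 12, -13.9, 0, 6], [75, 13, -15, 0, 6], [75, 14, -16.2, 0, 6], [75, 14.5, -16.8, 0, 6], [75, 14.5, -16.8, 0, 6], [75, 14.5, -16.8, 0, 6], [75, 14.5, -16.8, 0, 6]]

```text
t: 1.6
tcp_pos: [0.6788, 0.042, 0.2306]
tcp_rot: [-0.445, -0.548, 0.55, 0.446]
wrist_force: [-0.3, 0.6, -0.4]
width: 0.0752
```

```bash
python3 - <<'E'
from h import *
P=np.array([ray("top",u/4+424.6,v/4+214.6,.02) for u,v in ((113,57),(349,103),(280,492),(38,440))])[:,:2]
print(P,P.mean(0),[np.linalg.norm(P[i]-P[(i+1)%4]) for i in range(4)]); d=(P[0]+P[1]-P[2]-P[3]); d/=np.linalg.norm(d);print(np.degrees(np.arctan2(d[1],d[0])),P.mean(0)+.044*d,P.mean(0)-.044*d)
c=np.array([.477,.3145,.066]);u=np.array([.9785,.206,0]);v=np.array([-.206,.9785,0])
im=cv2.imread("pics/side0.png")
for a in(-.131,.131):
  for b in (-.052,.052):
    p=proj("side",c+a*u+b*v); print(p); cv2.circle(im,tuple(int(round(x)) for x in p),3,(0,0,255),1)
cv2.imwrite("pics/sidechk.png",im[330:480])
im=shot("top","top1"); 
o=env.get_obs(); print(o["t"],o["tcp_pos"],o["width"])
E
```

```text
[[ 0.60396462 -0.27123982]
 [ 0.5828477  -0.37865489]
 [ 0.40874285 -0.34062601]
 [ 0.43241646 -0.23254695]] [ 0.50699291 -0.30576692] [np.float64(0.10947109838388261), np.float64(0.1782096981792414), np.float64(0.11064141525515372), np.float64(0.17585763842638336)]
-12.514585898239352 [ 0.54994751 -0.3153012 ] [ 0.46403831 -0.29623264]
[482.41617489 359.3891695 ]
[520.18117365 439.97935264]
[278.97048836 385.96103881]
[286.89478629 476.11122526]
1.65 [0.67823274 0.04363957 0.23125602] 0.07473828910327726
```

View pics/sidechk.png

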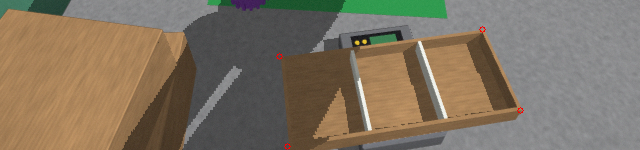

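View pics/top1.png

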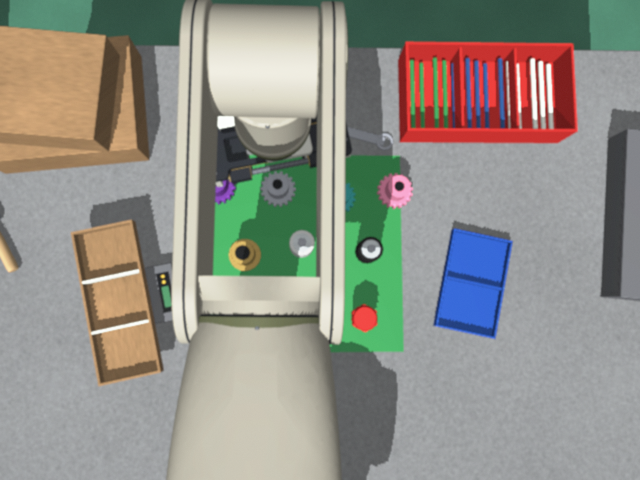

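Call:
play_rows:
  moves:
    - [[75, 0, 0, -1, 0], [75, 0, 0, -2, 0], [75, 0, 0, -3, 0], [75, 0, 0, -4, 0], [75, 0, 0, -5, 0], [75, 0, 0, -5.8, 0], [75, 0, 0, -6.3, 0], [75, 0, 0, -6.4, 0], [75, 0, 0, -6.4, 0], [75, 0, 0, -6.4, 0], [20, 0, 0, -6.4, 0], [20, 0, 0, -6.4, 0], [20, 0, 0, -6.4, 0], [20, 0, 0, -6.4, 0], [20, 0, 0, -6.4, 0], [20, 0, 0, -6.4, 0], [20, 0, 0, -6.4, 0], [20, 0, 0, -6.4, 0]]

```text
t: 3.15
tcp_pos: [0.6785, 0.0447, 0.0409]
tcp_rot: [0.445, 0.55, -0.55, -0.445]
wrist_force: [-1.8, 1.5, 3.3]
width: 0.0397
```

Call:
play_rows:
  moves:
    - [[20, 0, 0, 0.5, 0], [20, 0, 0, 1.2, 0], [20, 0, 0, 2, 0], [20, 0, 0, 3, 0], [20, 0, 0, 4, 0], [20, -0.3, 0.4, 4.6, 0], [20, -0.8, 1.1, 4.7, 0], [20, -1.4, 1.9, 4.7, 0], [20, -2, 2.7, 4.7, 0], [20, -2.6, 3.5, 4.7, 0], [20, -3.2, 4.3, 4.7, 0], [20, -3.8, 5.1, 4.7, 0], [20, -4.4, 5.9, 4.7, 0], [20, -5, 6.7, 4.7, 0], [20, -5.6, 7.5, 4.7, 0], [20, -6.2, 8.3, 4.7, 0], [20, -6.5, 8.7, 4.7, 0], [20, -6.7, 9, 4.7, 0], [20, -6.7, 9, 4.7, 0], [20, -6.7, 9, 4.7, 0]]

```text
t: 4.82
tcp_pos: [0.4773, 0.3141, 0.1815]
tcp_rot: [-0.445, -0.55, 0.55, 0.444]
wrist_force: [0.3, -0.8, -5.0]
width: 0.0397
```

```bash
python3 - <<'E'
from h import *
im=shot("side","side2"); 
o=env.get_obs(); print(o["t"],o["tcp_pos"],o["width"],o["wrist_force"])
E
```

```text
4.8667 [0.47775808 0.3136677  0.18155869] 0.039228918190659434 [ 0.80848687 -0.46538646 -6.51786121]
```

View pics/side2.png

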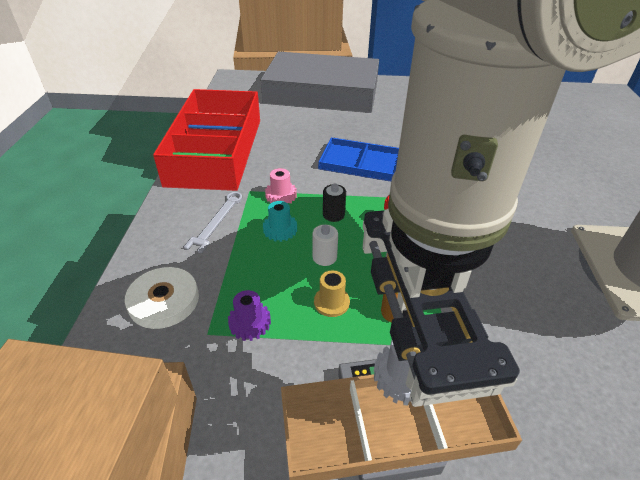

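Call:
play_rows:
  moves:
    - [[20, 0, 0, -0.7, 0], [20, 0, 0, -1.4, 0], [20, 0, 0, -2, 0], [20, 0, 0, -2.4, 0], [20, 0, 0, -2.7, 0], [20, 0, 0, -2.9, 0], [20, 0, 0, -3, 0], [20, 0, 0, -3.1, 0], [20, 0, 0, -3.15, 0], [20, 0, 0, -3.2, 0], [20, 0, 0, -3.2, 0], [20, 0, 0, -3.2, 0]]

```text
t: 5.87
tcp_pos: [0.4777, 0.3146, 0.0861]
tcp_rot: [0.445, 0.55, -0.55, -0.445]
wrist_force: [-0.5, -0.5, -5.0]
width: 0.0395
```

```bash
python3 - <<'E'
from h import *
im=shot("side","side3"); cv2.imwrite("pics/side3c.png",cv2.resize(im[330:480,270:530],None,fx=3,fy=3))
o=env.get_obs(); print(o["t"],o["tcp_pos"],o["width"],o["wrist_force"])
E
```

```text
5.9167 [0.47766004 0.31460118 0.08610801] 0.039334172044258583 [ 0.06883462 -0.5874603  -4.81232736]
```

View pics/side3c.png

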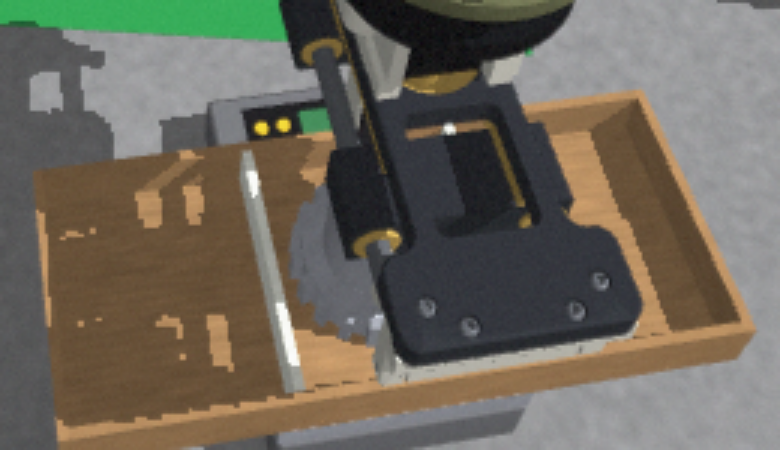

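Call:
play_rows:
  moves:
    - [[20, 0, 0, -0.02, 0], [20, 0, 0, -0.04, 0], [20, 0, 0, -0.05, 0], [20, 0, 0, -0.05, 0], [20, 0, 0, -0.05, 0]]

```text
t: 6.33
tcp_pos: [0.4777, 0.3146, 0.0849]
tcp_rot: [0.445, 0.55, -0.55, -0.445]
wrist_force: [-2.4, -2.3, 3.5]
width: 0.0396
```

Call:
play_rows:
  moves:
    - [[44, 0, 0, 0, 0], [48, 0, 0, 0, 0], [55, 0, 0, 0, 0], [60, 0, 0, 0, 0], [65, 0, 0, 0, 0], [65, 0, 0, 0, 0], [65, 0, 0, 0, 0], [65, 0, 0, 0.2, 0], [65, 0, 0, 0.6, 0], [65, 0, 0, 1.2, 0], [65, 0, 0, 2, 0], [65, 0, 0, 3, 0], [65, 0, 0, 4, 0], [65, 0, 0, 4, 0]]

```text
t: 7.5
tcp_pos: [0.4807, 0.3162, 0.2132]
tcp_rot: [0.446, 0.554, -0.546, -0.443]
wrist_force: [1.4, 0.9, 1.5]
width: 0.0652
```

```bash
python3 - <<'E'
from h import *
im=shot("side","side4"); cv2.imwrite("pics/side4c.png",cv2.resize(im[330:480,270:530],None,fx=3,fy=3))
o=env.get_obs(); print(o["t"],o["tcp_pos"],o["width"],o["wrist_force"])
E
```

```text
7.55 [0.47993659 0.31579348 0.21029256] 0.06508866800427274 [-0.03064179 -0.06838126  0.83256901]
```

View pics/side4c.png

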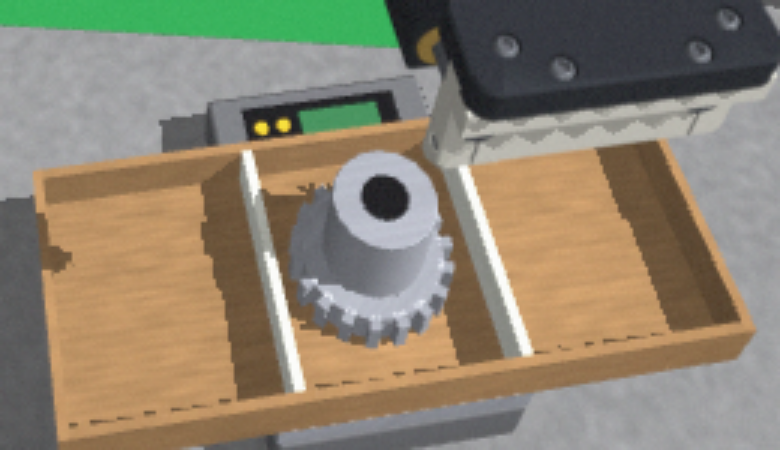

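Call:
play_rows:
  moves:
    - [[70, 0.3, -1, 0, 0], [70, 0.6, -2, 0, 0], [70, 0.9, -3, 0, 0], [70, 1.3, -4, 0, 0], [70, 1.6, -5, 0, 0], [70, 1.9, -6, 0, 0], [70, 2.2, -7, 0, 0], [70, 2.5, -8, 0, 0], [70, 2.8, -9, 0, 0], [70, 3.1, -9.8, 0, 0], [70, 3.28, -10.3, 0, 0], [70, 3.28, -10.38, 0, 0], [70, 3.28, -10.38, 0, 0], [70, 3.28, -10.38, -0.8, 0], [70, 3.28, -10.38, -1.6, 0], [70, 3.28, -10.38, -2.4, 0]]

```text
t: 8.88
tcp_pos: [0.5758, 0.0044, 0.1318]
tcp_rot: [0.445, 0.55, -0.55, -0.444]
wrist_force: [-0.2, 0.4, 0.1]
width: 0.0699
```

```bash
python3 - <<'E'
from h import *
im=shot("side","side5"); cv2.imwrite("pics/side5c.png",cv2.resize(im[160:350,210:450],None,fx=3,fy=3))
o=env.get_obs(); print(o["t"],o["tcp_pos"],o["width"],o["wrist_force"])
E
```

```text
8.9333 [0.57235291 0.00466391 0.12558174] 0.0700580385970047 [-2.44686532 -0.3445226  -3.39235593]
```

View pics/side5c.png

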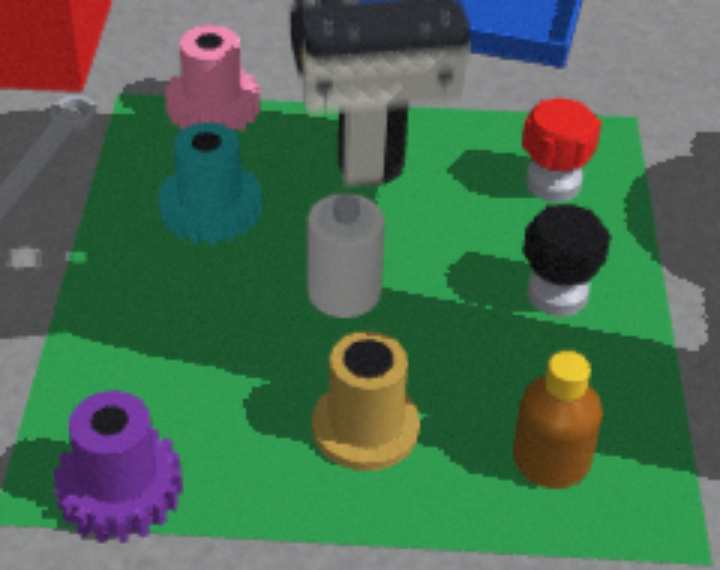

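Call:
play_rows:
  moves:
    - [[70, 0, 0, -0.5, 0], [70, 0, 0, -1.2, 0], [70, 0, 0, -2, 0], [70, 0, 0, -2.6, 0], [70, 0, 0, -2.9, 0], [70, 0, 0, -3, 0], [70, 0, 0, -3, 0], [20, 0, 0, -3, 0], [20, 0, 0, -3, 0], [20, 0, 0, -3, 0], [20, 0, 0, -3, 0], [20, 0, 0, -3, 0], [20, 0, 0, -3, 0], [20, 0, 0, -3, 0], [20, 0, 0, -3, 0]]

```text
t: 10.18
tcp_pos: [0.5764, 0.003, 0.043]
tcp_rot: [0.445, 0.55, -0.549, -0.444]
wrist_force: [-1.1, -0.6, 5.7]
width: 0.0435
```

Call:
play_rows:
  moves:
    - [[20, 0, 0, 0.5, 0], [20, 0, 0, 1.2, 0], [20, 0, 0, 2, 0], [20, 0, 0, 3, 0], [20, 0, 0, 4, 0], [20, 0, 0.4, 4.7, 0], [20, 0, 1.2, 4.9, 0], [20, -0.1, 2.2, 4.9, 0], [20, -0.1, 3.2, 4.9, 0], [20, -0.2, 4.2, 4.9, 0], [20, -0.2, 5.2, 4.9, 0], [20, -0.3, 6.2, 4.9, 0], [20, -0.3, 7.2, 4.9, 0], [20, -0.4, 8.2, 4.9, 0], [20, -0.5, 9.2, 4.9, 0], [20, -0.52, 10.1, 4.9, 0], [20, -0.52, 10.7, 4.9, 0], [20, -0.52, 10.95, 4.9, 0], [20, -0.52, 10.95, 4.9, 0], [20, -0.52, 10.95, 4.9, 0]]

```text
t: 11.85
tcp_pos: [0.56, 0.3308, 0.1884]
tcp_rot: [-0.445, -0.549, 0.55, 0.445]
wrist_force: [-0.1, -0.5, -2.3]
width: 0.0436
```

```bash
python3 - <<'E'
from h import *
im=shot("side","side6")
o=env.get_obs(); print(o["t"],o["tcp_pos"],o["width"],o["wrist_force"])
E
```

```text
11.9 [0.56026929 0.33027205 0.18861612] 0.043338047193745 [-0.52487724 -0.22638438 -1.70247454]
```

View pics/side6.png

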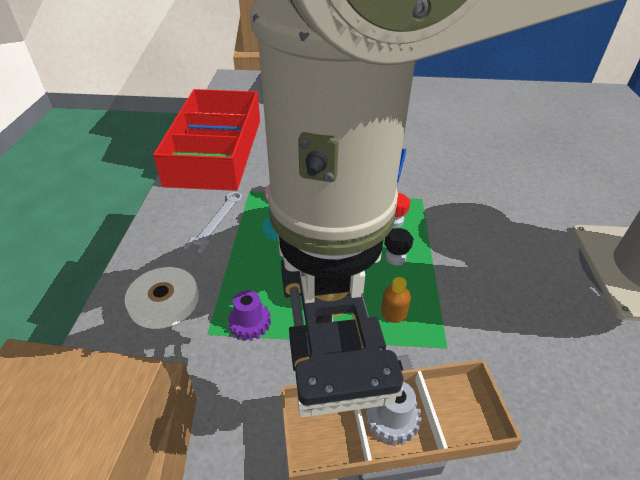

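Call:
play_rows:
  moves:
    - [[20, 0, 0, -0.7, 0], [20, 0, 0, -1.4, 0], [20, 0, 0, -2, 0], [20, 0, 0, -2.4, 0], [20, 0, 0, -2.7, 0], [20, 0, 0, -2.9, 0], [20, 0, 0, -3.1, 0], [20, 0, 0, -3.2, 0], [20, 0, 0, -3.25, 0], [20, 0, 0, -3.3, 0], [20, 0, 0, -3.3, 0], [20, 0, 0, -3.3, 0]]

```text
t: 12.9
tcp_pos: [0.5605, 0.3317, 0.0907]
tcp_rot: [0.445, 0.55, -0.55, -0.445]
wrist_force: [0.5, -0.2, -2.6]
width: 0.0433
```

```bash
python3 - <<'E'
from h import *
im=shot("side","side7"); cv2.imwrite("pics/side7c.png",cv2.resize(im[330:480,270:530],None,fx=3,fy=3))
o=env.get_obs(); print(o["t"],o["tcp_pos"],o["width"],o["wrist_force"])
E
```

```text
12.95 [0.56050607 0.33174266 0.09071599] 0.043666879703522544 [-0.62816299 -0.88509743 -0.55636689]
```

View pics/side7c.png

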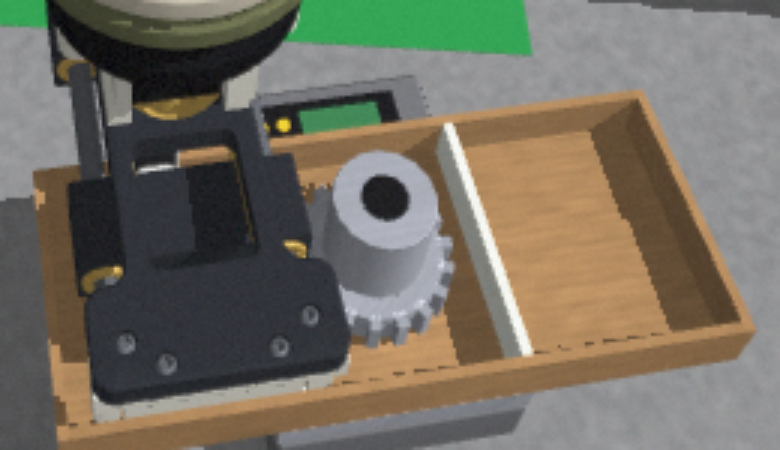

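Call:
play_rows:
  moves:
    - [[20, 0, 0, -0.03, 0], [20, 0, 0, -0.06, 0], [20, 0, 0, -0.08, 0], [20, 0, 0, -0.1, 0], [20, 0, 0, -0.1, 0]]

```text
t: 13.37
tcp_pos: [0.5602, 0.3315, 0.0871]
tcp_rot: [-0.445, -0.55, 0.55, 0.445]
wrist_force: [0.5, 0.6, -1.8]
width: 0.0433
```

Call:
play_rows:
  moves:
    - [[20, 0, 0, -0.02, 0], [20, 0, 0, -0.03, 0], [20, 0, 0, -0.03, 0], [46, 0, 0, -0.03, 0], [48, 0, 0, -0.03, 0], [52, 0, 0, -0.03, 0], [58, 0, 0, -0.03, 0], [64, 0, 0, -0.03, 0], [68, 0, 0, -0.03, 0], [68, 0, 0, -0.03, 0], [68, 0, 0, 0.3, 0], [68, 0, 0, 0.8, 0], [68, 0, 0, 1.5, 0], [68, 0, 0, 2.5, 0], [68, 0, 0, 3.5, 0], [68, 0, 0, 4, 0], [68, 0, 0, 4, 0]]

```text
t: 14.78
tcp_pos: [0.5627, 0.3327, 0.2139]
tcp_rot: [0.446, 0.553, -0.547, -0.443]
wrist_force: [0.2, -0.9, 0.3]
width: 0.0681
```

```bash
python3 - <<'E'
from h import *
im=shot("side","side8"); cv2.imwrite("pics/side8c.png",cv2.resize(im[330:480,270:530],None,fx=3,fy=3))
o=env.get_obs(); print(o["t"],o["tcp_pos"],o["width"],o["wrist_force"])
E
```

```text
14.8333 [0.56174847 0.33227053 0.21090666] 0.06787331332426788 [ 1.01670266  0.14716772 -0.50029397]
```

View pics/side8c.png

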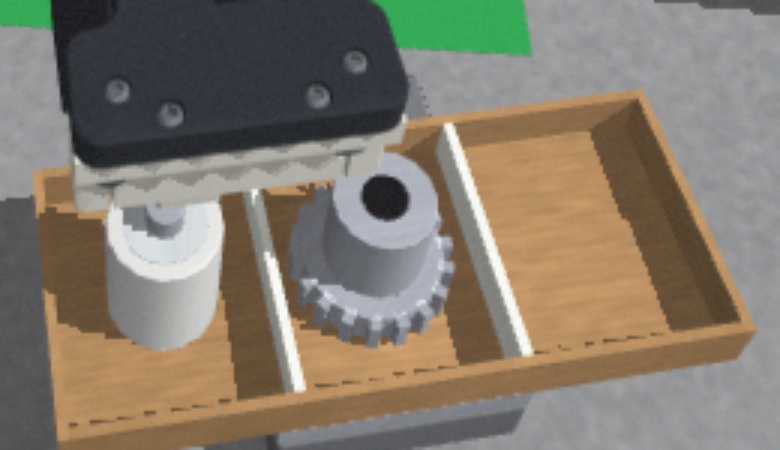

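Call:
play_rows:
  moves:
    - [[70, 0, -1, 0, 0], [70, 0, -2.1, 0, 0], [70, 0, -3.2, 0, 0], [70, 0, -4.3, 0, 0], [70, 0, -5.4, 0, 0], [70, 0, -6.5, 0, 0], [70, 0.1, -7.6, 0, 0], [70, 0.1, -8.7, 0, 0], [70, 0.1, -9.8, 0, 0], [70, 0.1, -10.9, 0, 0], [70, 0.1, -12, 0, 0], [70, 0.13, -13.1, 0, 0], [70, 0.13, -14.2, 0, 0], [70, 0.13, -14.92, 0, 0], [70, 0.13, -14.92, 0, 0], [70, 0.13, -14.92, -1, 0], [70, 0.13, -14.92, -2, 0], [70, 0.13, -14.92, -2.5, 0], [70, 0.13, -14.92, -2.5, 0], [70, 0.13, -14.92, -2.5, 0]]

```text
t: 16.5
tcp_pos: [0.5627, -0.1151, 0.1303]
tcp_rot: [-0.443, -0.549, 0.55, 0.446]
wrist_force: [0.3, 0.3, 0.9]
width: 0.07
```

```bash
python3 - <<'E'
from h import *
im=shot("side","side9"); cv2.imwrite("pics/side9c.png",cv2.resize(im[160:350,210:450],None,fx=3,fy=3))
o=env.get_obs(); print(o["t"],o["tcp_pos"],o["width"],o["wrist_force"])
E
```

```text
16.55 [ 0.56392256 -0.1155524   0.13210189] 0.06988247705204223 [0.64783153 0.19295197 0.36022792]
```

View pics/side9c.png

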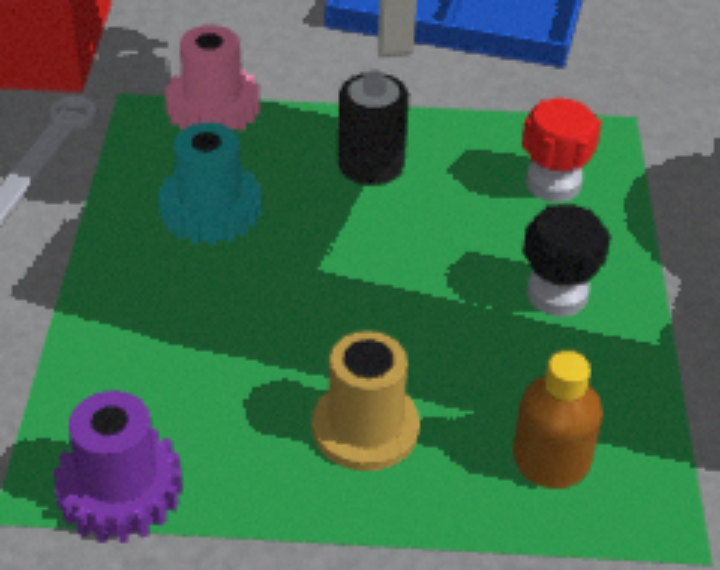

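Call:
play_rows:
  moves:
    - [[70, 0, 0, -0.5, 0], [70, 0, 0, -1.2, 0], [70, 0, 0, -2, 0], [70, 0, 0, -2.6, 0], [70, 0, 0, -2.9, 0], [70, 0, 0, -3, 0], [70, 0, 0, -3, 0], [20, 0, 0, -3, 0], [20, 0, 0, -3, 0], [20, 0, 0, -3, 0], [20, 0, 0, -3, 0], [20, 0, 0, -3, 0], [20, 0, 0, -3, 0], [20, 0, 0, -3, 0], [20, 0, 0, -3, 0]]

```text
t: 17.8
tcp_pos: [0.5647, -0.1162, 0.043]
tcp_rot: [0.445, 0.55, -0.55, -0.444]
wrist_force: [-1.0, -0.2, 6.2]
width: 0.044
```

Call:
play_rows:
  moves:
    - [[20, 0, 0, 0.5, 0], [20, 0, 0, 1.2, 0], [20, 0, 0, 2, 0], [20, 0, 0, 3, 0], [20, 0, 0, 4, 0], [20, 0, 0, 4.8, 0], [20, -0.2, 0.5, 5.2, 0], [20, -0.6, 1.4, 5.2, 0], [20, -1, 2.4, 5.2, 0], [20, -1.4, 3.4, 5.2, 0], [20, -1.8, 4.4, 5.2, 0], [20, -2.2, 5.4, 5.2, 0], [20, -2.6, 6.4, 5.2, 0], [20, -3, 7.4, 5.2, 0], [20, -3.5, 8.4, 5.2, 0], [20, -3.9, 9.4, 5.2, 0], [20, -4.3, 10.4, 5.2, 0], [20, -4.7, 11.4, 5.2, 0], [20, -5.1, 12.4, 5.2, 0], [20, -5.3, 12.8, 5.2, 0]]

```text
t: 19.47
tcp_pos: [0.4031, 0.2708, 0.1976]
tcp_rot: [-0.444, -0.55, 0.55, 0.445]
wrist_force: [-0.3, 0.1, -2.6]
width: 0.0438
```

Call:
play_rows:
  moves:
    - [[20, -0.2, 0.6, 0, 0], [20, -0.37, 0.99, 0, 0], [20, -0.37, 0.99, 0, 0], [20, -0.37, 0.99, 0, 0], [20, -0.37, 0.99, 0, 0]]

```text
t: 19.88
tcp_pos: [0.394, 0.297, 0.1977]
tcp_rot: [-0.445, -0.549, 0.55, 0.445]
wrist_force: [0.1, -0.7, -2.3]
width: 0.0433
```

```bash
python3 - <<'E'
from h import *
im=shot("side","side10")
o=env.get_obs(); print(o["t"],o["tcp_pos"],o["width"],o["wrist_force"])
E
```

```text
19.9333 [0.39417854 0.29685293 0.19780493] 0.04368700627195398 [ 0.65540509  0.28175495 -1.99756884]
```

View pics/side10.png

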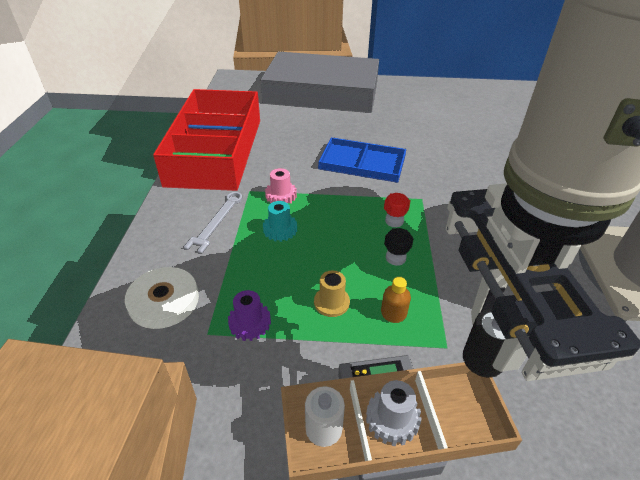

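Call:
play_rows:
  moves:
    - [[20, 0, 0, -0.7, 0], [20, 0, 0, -1.4, 0], [20, 0, 0, -2, 0], [20, 0, 0, -2.5, 0], [20, 0, 0, -2.9, 0], [20, 0, 0, -3.2, 0], [20, 0, 0, -3.4, 0], [20, 0, 0, -3.5, 0], [20, 0, 0, -3.55, 0], [20, 0, 0, -3.6, 0], [20, 0, 0, -3.6, 0], [20, 0, 0, -3.6, 0]]

```text
t: 20.93
tcp_pos: [0.3944, 0.2979, 0.0907]
tcp_rot: [0.445, 0.55, -0.549, -0.445]
wrist_force: [0.5, -0.3, -1.7]
width: 0.0436
```

```bash
python3 - <<'E'
from h import *
im=shot("side","side11"); cv2.imwrite("pics/side11c.png",cv2.resize(im[330:480,270:530],None,fx=3,fy=3))
o=env.get_obs(); print(o["t"],o["tcp_pos"],o["width"],o["wrist_force"])
E
```

```text
20.9833 [0.39438916 0.29787993 0.09074179] 0.04351610498857772 [-0.6552344  -0.81846626 -2.44965059]
```

View pics/side11c.png

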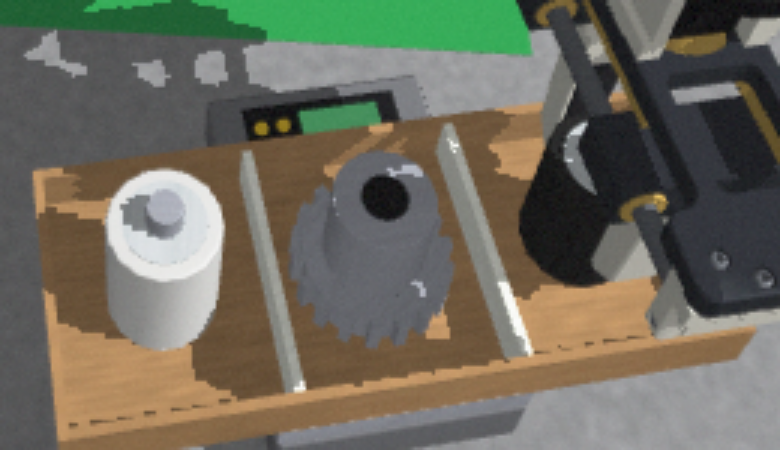

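Lower the last 4 mm and release gently.

Call:
play_rows:
  moves:
    - [[20, 0, 0, -0.04, 0], [20, 0, 0, -0.08, 0], [20, 0, 0, -0.11, 0], [20, 0, 0, -0.13, 0], [20, 0, 0, -0.13, 0], [46, 0, 0, -0.13, 0], [48, 0, 0, -0.13, 0], [52, 0, 0, -0.13, 0], [58, 0, 0, -0.13, 0], [64, 0, 0, -0.13, 0], [68, 0, 0, -0.13, 0], [68, 0, 0, -0.13, 0], [68, 0, 0, 0.3, 0], [68, 0, 0, 0.8, 0], [68, 0, 0, 1.5, 0], [68, 0, 0, 2.5, 0], [68, 0, 0, 3.5, 0], [68, 0, 0, 4, 0], [68, 0, 0, 4, 0]]

```text
t: 22.57
tcp_pos: [0.3961, 0.2989, 0.2149]
tcp_rot: [0.446, 0.552, -0.547, -0.444]
wrist_force: [0.0, 0.8, 0.3]
width: 0.068
```

```bash
python3 - <<'E'
from h import *
im=shot("side","side12"); cv2.imwrite("pics/side12c.png",cv2.resize(im[330:480,270:530],None,fx=3,fy=3))
o=env.get_obs(); print(o["t"],o["tcp_pos"],o["width"],o["wrist_force"])
E
```

```text
22.6167 [0.39525294 0.29837222 0.2123483 ] 0.06823786443751192 [ 0.11129678 -0.21559936 -0.17689109]
```

View pics/side12c.png

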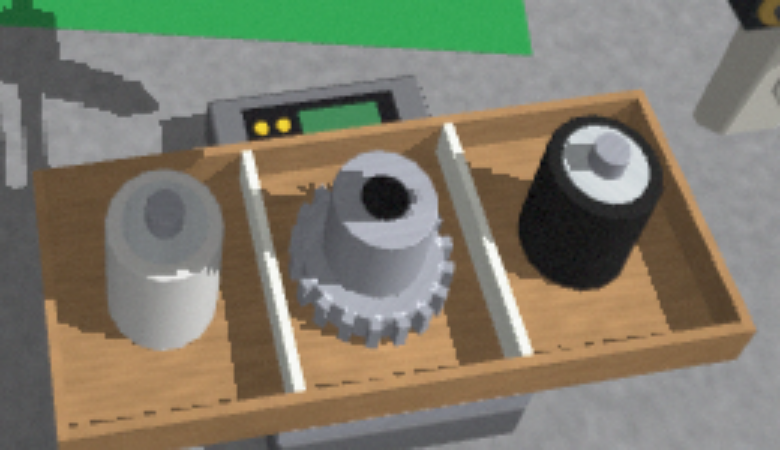

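Call:
play_rows:
  moves:
    - [[70, 0.8, -0.9, 0, 0], [70, 1.6, -1.8, 0, 0], [70, 2.4, -2.7, 0, 0], [70, 3.2, -3.6, 0, 0], [70, 4, -4.6, 0, 0], [70, 4.8, -5.6, 0, 0], [70, 5.3, -6.2, 0, 0], [70, 5.5, -6.42, 0, 0], [70, 5.5, -6.42, 0, 0], [70, 5.5, -6.42, -1, 0], [70, 5.5, -6.42, -2, 0], [70, 5.5, -6.42, -2.6, 0], [70, 5.5, -6.42, -2.6, 0], [70, 5.5, -6.42, -2.6, 0]]

```text
t: 23.78
tcp_pos: [0.5569, 0.1062, 0.1306]
tcp_rot: [-0.443, -0.549, 0.551, 0.445]
wrist_force: [-0.5, 0.0, 0.7]
width: 0.0698
```

```bash
python3 - <<'E'
from h import *
im=shot("side","side13"); cv2.imwrite("pics/side13c.png",cv2.resize(im[160:350,210:450],None,fx=3,fy=3))
o=env.get_obs(); print(o["t"],o["tcp_pos"],o["width"],o["wrist_force"])
E
```

```text
23.8333 [0.55840934 0.10610708 0.13245008] 0.0698439420439693 [-0.12209268  0.04655322  0.34681898]
```

View pics/side13c.png

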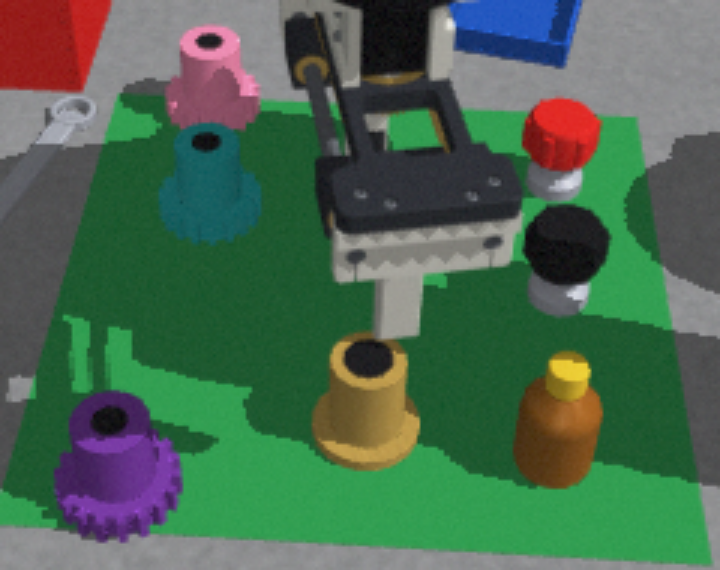

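Call:
play_rows:
  moves:
    - [[70, 0, 0, -0.5, 0], [70, 0, 0, -1.2, 0], [70, 0, 0, -2, 0], [70, 0, 0, -2.6, 0], [70, 0, 0, -2.9, 0], [70, 0, 0, -3.05, 0], [70, 0, 0, -3.05, 0], [20, 0, 0, -3.05, 0], [20, 0, 0, -3.05, 0], [20, 0, 0, -3.05, 0], [20, 0, 0, -3.05, 0], [20, 0, 0, -3.05, 0], [20, 0, 0, -3.05, 0], [20, 0, 0, -3.05, 0], [20, 0, 0, -3.05, 0]]

```text
t: 25.08
tcp_pos: [0.5594, 0.1051, 0.0412]
tcp_rot: [0.445, 0.55, -0.55, -0.445]
wrist_force: [-1.2, 1.5, 5.6]
width: 0.0397
```

Call:
play_rows:
  moves:
    - [[20, 0, 0, 0.5, 0], [20, 0, 0, 1.2, 0], [20, 0, 0, 2, 0], [20, 0, 0, 3, 0], [20, 0, 0, 4, 0], [20, 0, -0.4, 4.6, 0], [20, 0, -1.2, 4.8, -0.5], [20, 0, -2.2, 4.8, -1], [20, 0, -3.2, 4.8, -1.5], [20, -0.1, -4.2, 4.8, -2], [20, -0.1, -5.2, 4.8, -2.5], [20, -0.1, -6.2, 4.8, -3], [20, -0.1, -7.2, 4.8, -3.5], [20, -0.2, -8.2, 4.8, -4], [20, -0.2, -9.2, 4.8, -4], [20, -0.2, -10.2, 4.8, -4], [20, -0.2, -11.2, 4.8, -4], [20, -0.3, -12.2, 4.8, -4], [20, -0.3, -13, 4.8, -4], [20, -0.3, -13.4, 4.8, -4]]

```text
t: 26.75
tcp_pos: [0.5488, -0.2998, 0.1833]
tcp_rot: [-0.549, -0.444, 0.445, 0.55]
wrist_force: [0.6, -0.2, -3.4]
width: 0.0396
```

Call:
play_rows:
  moves:
    - [[20, 0, -0.4, 0, 0], [20, 0, -0.6, 0, 0], [20, 0, -0.6, 0, 0], [20, 0, -0.6, 0, 0], [20, 0, -0.6, -0.8, 0], [20, 0, -0.6, -1.6, 0], [20, 0, -0.6, -2.2, 0], [20, 0, -0.6, -2.6, 0], [20, 0, -0.6, -2.6, 0], [20, 0, -0.6, -2.6, 0]]

```text
t: 27.58
tcp_pos: [0.5499, -0.314, 0.1064]
tcp_rot: [-0.549, -0.445, 0.446, 0.55]
wrist_force: [0.4, 0.6, -2.8]
width: 0.0395
```

```bash
python3 - <<'E'
from h import *
im=shot("side","side14")
o=env.get_obs(); print(o["t"],o["tcp_pos"],o["width"],o["wrist_force"])
E
```

```text
27.6333 [ 0.55074268 -0.3147188   0.10777943] 0.0395945445926245 [ 1.56790261 -0.60259293 -2.36541836]
```

View pics/side14.png

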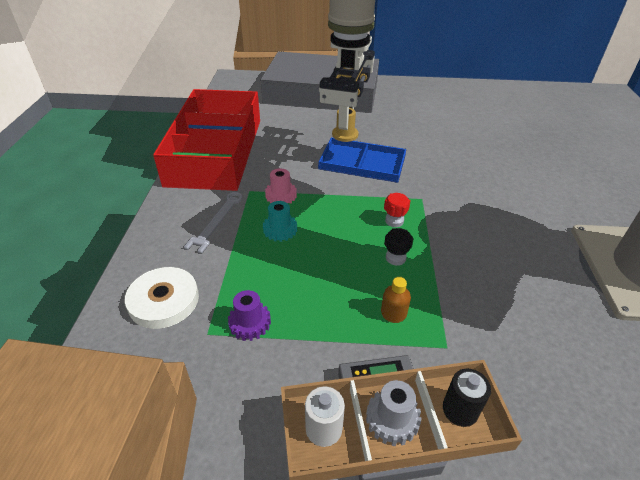

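Call:
play_rows:
  moves:
    - [[20, 0, 0, -0.6, 0], [20, 0, 0, -1.1, 0], [20, 0, 0, -1.5, 0], [20, 0, 0, -1.75, 0], [20, 0, 0, -1.9, 0], [20, 0, 0, -1.95, 0], [20, 0, 0, -1.95, 0], [20, 0, 0, -1.95, 0]]

```text
t: 28.3
tcp_pos: [0.5505, -0.3153, 0.049]
tcp_rot: [0.55, 0.445, -0.445, -0.549]
wrist_force: [0.0, 0.1, -2.5]
width: 0.0398
```

```bash
python3 - <<'E'
from h import *
im=shot("side","side15"); cv2.imwrite("pics/side15c.png",cv2.resize(im[60:210,270:430],None,fx=4,fy=4))
o=env.get_obs(); print(o["t"],o["tcp_pos"],o["width"],o["wrist_force"])
E
```

```text
28.35 [ 0.5506284  -0.31541486  0.04918315] 0.039703438242518894 [-0.01095657 -1.16726737 -1.88347475]
```

View pics/side15c.png

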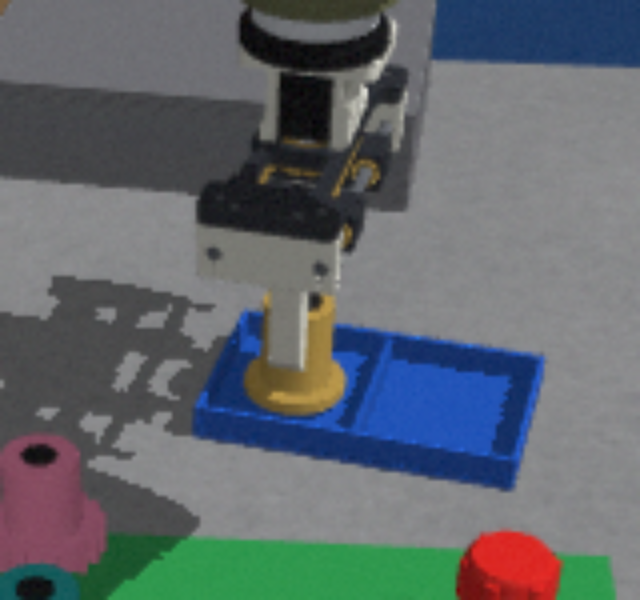

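Call:
play_rows:
  moves:
    - [[20, 0, 0, -0.04, 0], [20, 0, 0, -0.08, 0], [20, 0, 0, -0.12, 0], [20, 0, 0, -0.13, 0], [20, 0, 0, -0.13, 0], [43, 0, 0, -0.13, 0], [46, 0, 0, -0.13, 0], [50, 0, 0, -0.13, 0], [56, 0, 0, -0.13, 0], [62, 0, 0, -0.13, 0], [66, 0, 0, -0.13, 0], [66, 0, 0, -0.13, 0], [66, 0, 0, 0.3, 0], [66, 0, 0, 0.8, 0], [66, 0, 0, 1.5, 0], [66, 0, 0, 2.5, 0], [66, 0, 0, 3.5, 0], [66, 0, 0, 4.5, 0], [66, 0, 0, 4.5, 0]]

```text
t: 29.93
tcp_pos: [0.5532, -0.3172, 0.1927]
tcp_rot: [0.553, 0.447, -0.444, -0.545]
wrist_force: [1.0, -0.2, 1.3]
width: 0.0657
```

```bash
python3 - <<'E'
from h import *
im=shot("side","side16"); cv2.imwrite("pics/side16c.png",cv2.resize(im[60:210,270:430],None,fx=4,fy=4))
o=env.get_obs(); print(o["t"],o["tcp_pos"],o["width"],o["wrist_force"])
E
```

```text
29.9833 [ 0.55248409 -0.31663044  0.18955221] 0.0658522962585996 [ 0.12302919 -1.19154504 -0.19254725]
```

View pics/side16c.png

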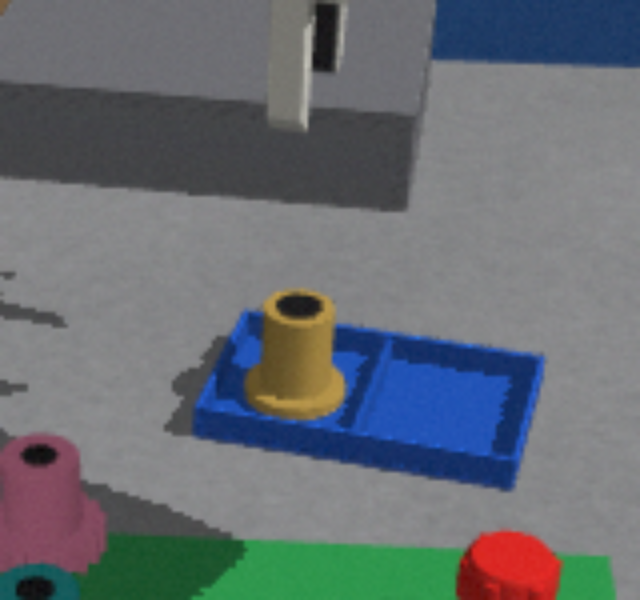

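Call:
play_rows:
  moves:
    - [[66, -0.4, 0.8, 0, 0.5], [66, -0.8, 1.6, 0, 1], [66, -1.2, 2.5, 0, 1.5], [66, -1.6, 3.4, 0, 2], [66, -2.1, 4.3, 0, 2], [66, -2.6, 5.3, 0, 2], [66, -3.1, 6.3, 0, 2], [66, -3.4, 6.9, 0, 2], [66, -3.47, 7.05, 0, 2], [66, -3.47, 7.05, -0.8, 2], [66, -3.47, 7.05, -1.6, 2], [66, -3.47, 7.05, -1.8, 2], [66, -3.47, 7.05, -1.8, 2], [66, -3.47, 7.05, -1.8, 2]]

```text
t: 31.15
tcp_pos: [0.4459, -0.1039, 0.1293]
tcp_rot: [-0.5, -0.5, 0.5, 0.5]
wrist_force: [-0.1, 0.1, 0.6]
width: 0.066
```

```bash
python3 - <<'E'
from h import *
im=shot("side","side17"); cv2.imwrite("pics/side17c.png",cv2.resize(im[100:290,300:500],None,fx=3,fy=3))
o=env.get_obs(); print(o["t"],o["tcp_pos"],o["width"],o["wrist_force"])
E
```

```text
31.2 [ 0.44650855 -0.10405477  0.13013944] 0.06593213164623421 [0.79799126 0.04254513 0.35063001]
```

View pics/side17c.png

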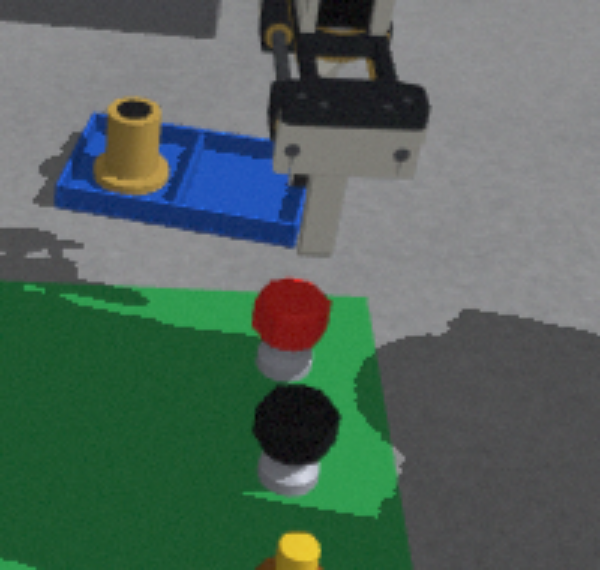

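```bash
python3 - <<'E'
from h import *
for p in ((.4465,-.071,.116),(.4465,-.104,.056),(.4465,-.104,.028)): 
    q=proj("side",p); print((q-[300,100])*3)
E
```

```text
[307.05742469 251.50547811]
[290.24901964 298.83742067]
[284.71838682 333.70618858]
```

Call:
play_rows:
  moves:
    - [[66, 0, 0, -0.5, 0], [66, 0, 0, -1.2, 0], [66, 0, 0, -2, 0], [66, 0, 0, -2.6, 0], [66, 0, 0, -2.9, 0], [66, 0, 0, -3, 0], [66, 0, 0, -3, 0], [20, 0, 0, -3, 0], [20, 0, 0, -3, 0], [20, 0, 0, -3, 0], [20, 0, 0, -3, 0], [20, 0, 0, -3, 0], [20, 0, 0, -3, 0], [20, 0, 0, -3, 0], [20, 0, 0, -3, 0]]

```text
t: 32.45
tcp_pos: [0.4467, -0.1038, 0.0401]
tcp_rot: [0.5, 0.501, -0.5, -0.499]
wrist_force: [-1.7, 0.0, 7.1]
width: 0.0434
```

Call:
play_rows:
  moves:
    - [[20, 0, 0, 0.5, 0], [20, 0, 0, 1.2, 0], [20, 0, 0, 2, 0], [20, 0, 0, 2.8, 0], [20, 0, -0.4, 3.4, 0], [20, 0.1, -1.2, 3.5, -0.5], [20, 0.2, -2.1, 3.5, -1], [20, 0.3, -3, 3.5, -1.5], [20, 0.4, -3.9, 3.5, -2], [20, 0.5, -4.8, 3.5, -2], [20, 0.6, -5.6, 3.5, -2], [20, 0.6, -6.2, 3.5, -2], [20, 0.6, -6.4, 3.5, -2], [20, 0.6, -6.4, 3.5, -2], [20, 0.6, -6.4, 2.8, -2], [20, 0.6, -6.4, 2, -2], [20, 0.6, -6.4, 1.5, -2], [20, 0.6, -6.4, 1.5, -2], [20, 0.6, -6.4, 1.5, -2]]

```text
t: 34.03
tcp_pos: [0.4632, -0.2938, 0.0833]
tcp_rot: [-0.548, -0.445, 0.446, 0.55]
wrist_force: [-0.3, -0.2, -0.8]
width: 0.0432
```

```bash
python3 - <<'E'
from h import *
im=shot("side","side18"); cv2.imwrite("pics/side18c.png",cv2.resize(im[60:270,270:430],None,fx=3,fy=3))
o=env.get_obs(); print(o["t"],o["tcp_pos"],o["width"],o["wrist_force"])
E
```

```text
34.0833 [ 0.46414883 -0.29469018  0.08469759] 0.043129588804602145 [ 0.27037681 -0.09164893 -1.02298128]
```

View pics/side18c.png

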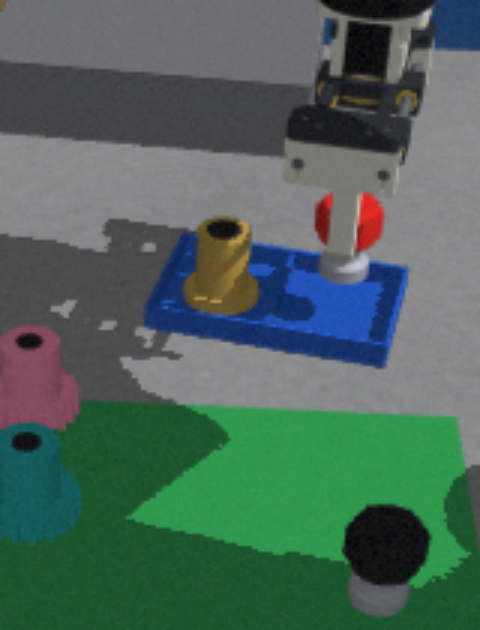

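Call:
play_rows:
  moves:
    - [[20, 0, 0, -0.4, 0], [20, 0, 0, -0.8, 0], [20, 0, 0, -1.05, 0], [20, 0, 0, -1.2, 0], [20, 0, 0, -1.28, 0], [20, 0, 0, -1.33, 0], [20, 0, 0, -1.36, 0], [20, 0, 0, -1.36, 0], [20, 0, 0, -1.36, 0]]

```text
t: 34.83
tcp_pos: [0.4643, -0.2957, 0.0441]
tcp_rot: [0.55, 0.445, -0.445, -0.549]
wrist_force: [-2.0, 2.2, 6.5]
width: 0.0432
```

Contact with the tray floor; release and retreat.

Call:
play_rows:
  moves:
    - [[46, 0, 0, 0, 0], [48, 0, 0, 0, 0], [52, 0, 0, 0, 0], [58, 0, 0, 0, 0], [64, 0, 0, 0, 0], [68, 0, 0, 0, 0], [68, 0, 0, 0, 0], [68, 0, 0, 0.3, 0], [68, 0, 0, 0.8, 0], [68, 0, 0, 1.5, 0], [68, 0, 0, 2.5, 0], [68, 0, 0, 3.5, 0], [68, 0, 0, 4.5, 0], [68, 0, 0, 5.5, 0], [68, -1, 0, 6, 0], [68, -2, 0, 6, 0], [68, -3, 0, 6, 0], [68, -3, 0, 6, 0], [68, -3, 0, 6, 0], [68, -3, 0, 6, 0]]

```text
t: 36.5
tcp_pos: [0.3743, -0.2957, 0.2241]
tcp_rot: [0.55, 0.445, -0.445, -0.549]
wrist_force: [0.8, -0.3, 0.5]
width: 0.0681
```

```bash
python3 - <<'E'
from h import *
im=shot("side","side19"); im2=shot("top","top19")
o=env.get_obs(); print(o["t"],o["tcp_pos"],o["width"],o["wrist_force"])
E
```

```text
36.6 [ 0.37466258 -0.29555682  0.22367322] 0.06808291765899281 [-0.56977175  0.3852006  -0.36825179]
```

View pics/side19.png

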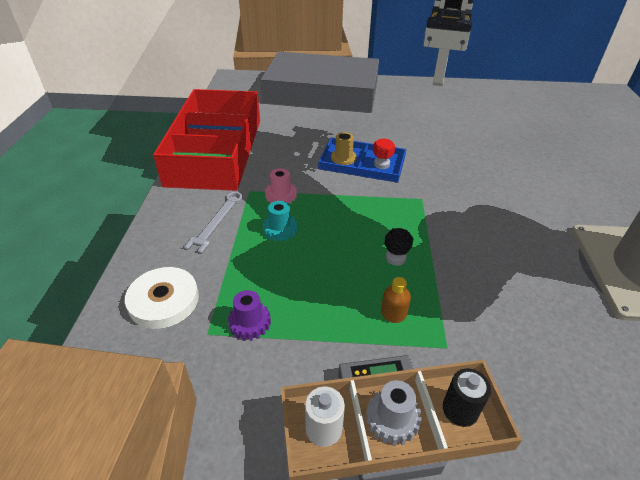

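View pics/top19.png

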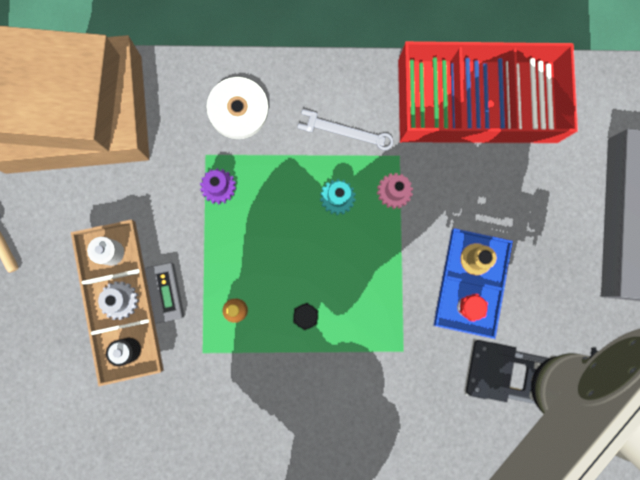

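```bash
python3 - <<'E'
from h import *
im=cv2.imread("pics/top19.png"); im0=cv2.imread("pics/top0.png")
cv2.imwrite("pics/end.png",np.hstack([cv2.resize(im[210:390,65:175],None,fx=3,fy=3),cv2.resize(im[215:345,425:525],None,fx=3.6,fy=4.1538)[:540]]))
d=(im.max(2)<70).astype(np.uint8)
k=np.zeros_like(d); cv2.circle(k,(116,300),8,1,-1); m=cv2.moments(d&k,True); c=(m["m10"]/m["m00"],m["m01"]/m["m00"])
p=ray("top",*c,.1)[:2]; a=np.radians(11.9); r=p-[.477,.3145]; print(c,p,r@[np.cos(a),np.sin(a)],r@[-np.sin(a),np.cos(a)])
# shift of black knob / bottle / carton vs start
for n,(x,y,w,h) in {"carton":(70,215,95,50),"knob":(285,298,40,36),"bottle":(218,296,34,30)}.items():
    A=im0[y:y+h,x:x+w].astype(int);B=im[y:y+h,x:x+w].astype(int); 
    s,r=cv2.phaseCorrelate(A.mean(2).astype(np.float32),B.mean(2).astype(np.float32)); print(n,s,r)
E
```

```text
(110.975, 300.0) [0.47894338 0.31359288] 0.001714560454231318 -0.001288358037271381
carton (0.9039173332166754, 0.22352992215632028) 0.30270856777826943
knob (0.015057239152636015, 0.14196217402880507) 0.7987575971417957
bottle (-0.27474648064873364, 0.03815225032386138) 0.542537393172582
```

View pics/end.png

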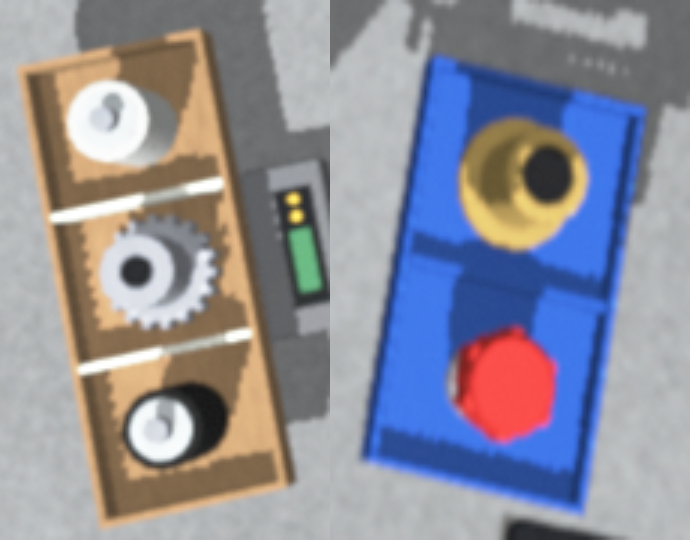

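Everything is in place and upright: gear within 2 mm of the carton's centre, knob and bottle unmoved. Handing in.

```bash
python3 - <<'E'
from bench import env
print(env.sign_off(), env.get_obs()["t"])
E
```

```text
the job is handed in; nothing more can be done
the job is handed in; nothing more can be done
```

Both kits are made up and the job is handed in, at about 36.6 s on the robot's clock. I put the gear in the carton's middle compartment first. The white roller then went in the far end, the black roller in the near end, the brass bush in the tray's far compartment and the red knob in its near one.

The last checks, from the final top and side pictures:
- **Parts:** all five stand upright in their compartments, and the gripper is open and clear. The gear measures about 2 mm from the carton's centre. I judged the other four by eye in the pictures and by where the arm let go of them.
- **Carton and tray:** the carton looks level and still on the scale. An image comparison with the start gave a shift under 1 px (about 2 mm), but its match score was weak (0.30) because the contents and shadows had changed. I judged the tray level by eye only.
- **Left in place:** the black knob and the oil bottle show no shift above 0.3 px (under 1 mm), and the look-alike gears were not touched.

Two measurements disagreed slightly, both well inside the tolerances. The two cameras differed by up to about 3 mm on part positions, and the carton's far end in the side view was about 5 px from where the top view put it.

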